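# Turn the blue-lidded tablet case over on its stand

### The job

Turn the closed blue-lidded tablet case over on its sloping stand, so that the blue lid lies underneath against the rest and the clear base faces up for the second check. The lid is only slipped on, so pinch lid and base together by their free upper end, lift them clear, turn them half round and set them back square on the same stand, lower edge on the ledge. Lid and base must stay joined all the time; leave the orange-lidded case alone.

Things in the scene. Friction and masses are not known exactly. Their poses are not given: they have to be found in the camera images.
- blue_base: clear tray (60 g), tablets fixed inside, of the case to turn. Shut, the case is a flat block 108 x 66 x 24 mm. Origin: centre of the shut case. x: along the length (at the start down the slope to the ledge), y: along the width, z: out through the lid (at the start up and out of the slope). Its floor's outer face, z = -12 mm, lies on the rest.
- blue_lid: opaque blue slip-on lid (40 g), 108 x 66 mm: 3 mm plate with a 9 mm skirt round the base's walls, about 2 mm loose, no catch; it comes straight off along z if only one half is held. Origin and axes coincide with those of blue_base while shut; its outer face is at z = +12 mm.
- blue_stand_seat (a point): centre of a seated case, either face down, on its fixed grey stand: 12 mm off the rest, 54 mm up from the ledge, 69 mm above the worktop. z up, x level, roughly to the right (-y); the rest, 72 mm wide, rises along (-0.643, 0, 0.766), normal (0.766, 0, 0.643). It backs only the case's lowest 50 mm and bends back up to 60 mm; higher, both faces stand free. Ledge 40 mm deep, no sides.
- orange_base: clear base of a like case with an orange lid on a second like stand, 25 cm or more away; same size, origin and axes as blue_base. Not to be disturbed.
Not all that is in view belongs to the job. What is shaped like the blue_base but yellow is not meant.

How it is judged:
By the outcome, as a careful person would: the job done as asked, in the order asked, and still so for the second after the job is handed in, with the robot touching nothing.
It also fails if it takes over 45 s, if anything falls off the work surface, if the arm or the gripper's body presses on something with over 40 N, if the wrist force passes 120 N, or if a joint passes its speed limit or range.

### The arm

A 6-joint arm with a two-finger parallel gripper is mounted at the origin on a cart in front of the work surface, level with it; the furniture and walls round the work are solid. World frame = base frame: x ahead of the robot, y to its left, z up, the work surface at z = 0. Lengths are in mm, angles in rad, forces in N, time in s.
With the tool pointing down it reaches from about 275 to 750 mm from the base axis. Payload 10.2 kg.
Tool frame: the origin (TCP) lies at the centre of the arm's flange, where the gripper is bolted on; the fingertips stand ctrl.tip_reach ahead of it and the grasp point (between the pads) lies 155 mm ahead of it (ctrl.tip_reach is the distance from the TCP to the fingertips, in mm); z points along the fingers, y is the direction in which the jaws open and shut (so a half turn about z gives the same grasp; the last joint's range is limited). The gripper opens to 85 mm and grips with 20 to 120 N. Pads are 22 mm wide; open, the fingers measure 114 mm over their backs; the gripper's body (76 mm by 85 mm) begins 54 mm behind the grasp point. The pads swing forward as they close: fully open they stand 13 mm farther back than shut.
Start: joints at [0.883, 0.313, 1.498, -0, 1.331, -0.223], TCP at [235.342, 469.304, 404.694] pointing down, gripper open.
Joint ranges: [-2.94, 2.94], [-0.97, 2.17], [0.19, 2.56], [-1.23, 4.37], [0.02, 3.11], [-2.88, 2.88]. Speed limits (rad/s): [2.39, 2.39, 3.01, 3.14, 3.14, 3.14].

### API

Orientations are given as a unit quaternion [w, x, y, z].
In Python, from rig import ctrl, viewer gives the robot as it stands.
- The arm moves only by the tool drive_tool, never from a script. Its argument "rows" is a list that holds one entry, the list of rows, each a list of 6 numbers: the shift along the world's x, y, z normalised to -1 to 1, where 1 is 0.1 m, then the turn, a rotation vector about the world's x, y, z normalised to -1 to 1, where 1 is 90 degrees. A call has 1 to 10 rows; each row is the pose to reach, as a shift and turn from the pose measured when the call began; what a row does not reach only later rows make up. A row lasts 1/8 s, in which the tool goes at most 62.5 mm and 10.7 degrees, less where a joint would pass 70% of its speed; a pose out of reach is approached as far as the arm can. A call with a number of a shift or a turn outside -1 to 1 is refused whole. A call with a gripper value outside its range is refused whole. "fingers" is the opening, from -1 (shut) to 1 (fully open), set as the call begins (left out, the last holds). The fingers move at their own pace and stop on an object; "force" is the grip in N (left out, the last holds). Time passes only in rows, so rows that repeat a pose let the fingers close. It gives the time, the measured TCP pose, the force and the opening at its end, in the units of the state.
- ctrl.sense(): the state, without advancing time (a new reading comes with each control period).
- viewer.capture(name): name is "scene" or "top" or "wrist"; returns the picture (400x640x3 uint8, red, green, blue); there is no depth.
- viewer.calibration(name): a dict with "mtx" (3x3 intrinsics, pixels), "extrinsics" (4x4, takes a point from camera to world coordinates). Camera axes: x right, y up, looking along -z (the intrinsics and any distortion apply to the point x, -y, -z); pixel columns grow to the right and rows downward; lengths in mm; the calibration is good to about 2 mm. A picture is of the moment at which its call begins: read the wrist's pose just before it. calibration takes no time and is no camera call; for the wrist camera it gives the pose at the moment of the call.
- ctrl.finish_job(): hands the job in, once; it reports no verdict.
The state is a dict: "time_s": time; "joints": joint angles; "dq": joint speeds; "tau": joint torques, N m; "eef_pos": TCP position; "ee_rot": TCP orientation; "force": force on the tool from outside, world axes, zero at the start; "wrist_torque": the same for the moment, N m; "grip_width": opening from 0.0 (shut) to 1.0 (fully open).
Only numpy, scipy, OpenCV 4.12 (cv2) and the standard library are available. Lean on these libraries where they do the work, as an engineer would, in place of code of your own. Each camera call takes 0.05 s, during which the arm holds its last target.

## Working session

There is one attempt and no reset: what is moved stays moved. The work goes in short steps, Python scripts to look and compute and a tool call to move; the robot and the scene stay as the last step left them, time stands still between calls to the robot, and variables do not carry over. Pictures are saved under pics/ and viewed, and the job is handed in when it is done.

Besides the shell and the picture viewer there is one more tool, called after "Request:" by a JSON object that holds its "op" and its "data". drive_tool: Moves the arm, as the interface text tells. Scaled input: -1 to 1 covers 0.1 m each way for a shift and 90 degrees each way for a turn. Its arguments: {"type":"object","properties":{"rows":{"type":"array","items":{"type":"array","items":{"type":"array","items":{"type":"number"}}}},"fingers":{"type":"number"},"force":{"type":"number"}},"required":["rows"]}

```bash
ls; mkdir -p pics; python3 - <<'E'
from rig import ctrl, viewer
import cv2
s=ctrl.sense();print(s, ctrl.tip_reach)
for n in ("scene","top","wrist"):
    c=viewer.calibration(n);print(n,c)
    cv2.imwrite(f"pics/{n}0.png",viewer.capture(n)[:,:,::-1])
E
```

```text
pics
{'time_s': 0.0, 'joints': array([ 8.82604262e-01,  3.13467719e-01,  1.49846276e+00,  4.75097447e-06,
        1.33100662e+00, -2.23385688e-01]), 'dq': array([-2.56177479e-04, -7.26346475e-04, -1.44079885e-04, -1.75315586e-03,
        1.53922774e-04, -4.36281936e-05]), 'tau': array([ 1.19972898e-03, -4.12267578e+01, -2.59739506e+01, -7.30218881e-05,
        4.20684490e-03, -3.71843953e-05]), 'eef_pos': array([235.30859579, 469.26797285, 404.11619107]), 'ee_rot': array([-2.97965929e-04,  2.30317265e-01,  9.73115361e-01, -6.02585776e-04]), 'force': array([ 0.0509332 , -0.1711821 ,  0.76099169]), 'wrist_torque': array([0.03319185, 0.00166055, 0.0395727 ]), 'grip_width': 1.0021483680765673} 173.4
scene {'mtx': array([[413.28414814,   0.        , 306.19639969],
       [  0.        , 413.28414814, 199.8996608 ],
       [  0.        ,   0.        ,   1.        ]]), 'extrinsics': array([[ 4.16234797e-01,  5.96180036e-01, -6.86526007e-01,
        -3.77705012e+01],
       [-9.09112339e-01,  2.59396947e-01, -3.25926340e-01,
        -2.16356914e+02],
       [-1.62280271e-02,  7.59791148e-01, 
[... 477 characters left out ...]
1],
       [ 1.17649585e-02,  1.09064314e-01,  9.93965070e-01,
         1.05413709e+03],
       [ 0.00000000e+00,  0.00000000e+00,  0.00000000e+00,
         1.00000000e+00]])}
wrist {'mtx': array([[294.88572279,   0.        , 322.09135876],
       [  0.        , 294.88572279, 201.17731549],
       [  0.        ,   0.        ,   1.        ]]), 'extrinsics': array([[ 4.48980637e-01, -8.56298084e-01, -2.55284115e-01,
         1.70730271e+02],
       [ 8.93540846e-01,  4.29924593e-01,  1.29420246e-01,
         5.02195113e+02],
       [-1.06938944e-03, -2.86213969e-01,  9.58165132e-01,
         3.73620569e+02],
       [ 0.00000000e+00,  0.00000000e+00,  0.00000000e+00,
         1.00000000e+00]])}
```

View pics/scene0.png

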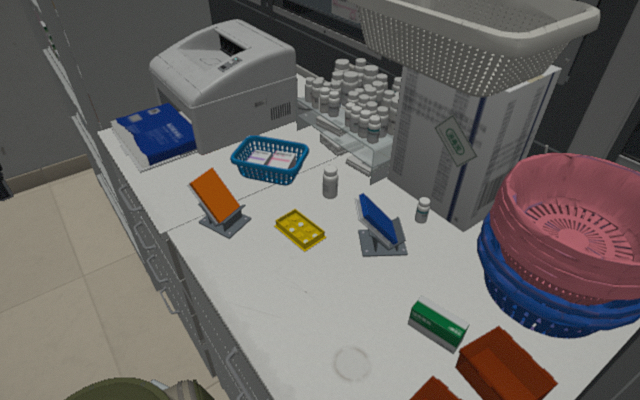

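View pics/top0.png

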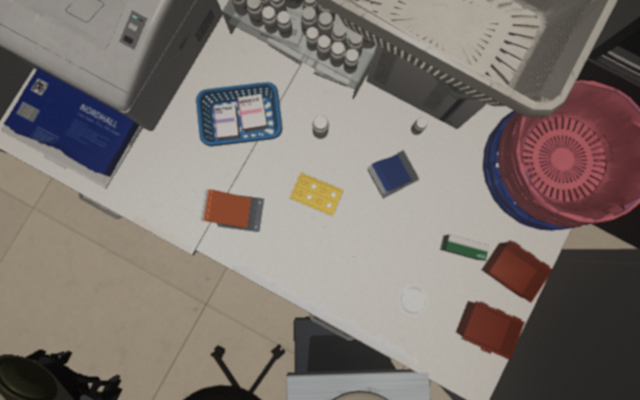

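View pics/wrist0.png

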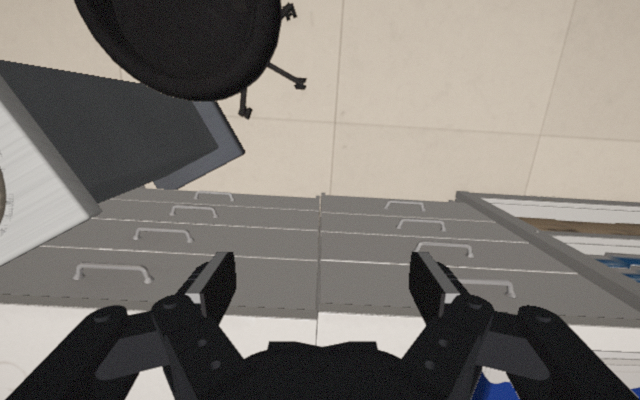

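```bash
python3 - <<'E'
import cv2,numpy as np
a=cv2.imread('pics/scene0.png')[180:270,340:440];b=cv2.imread('pics/top0.png')[140:210,355:430]
a=cv2.resize(a,(600,540),interpolation=cv2.INTER_CUBIC);b=cv2.resize(b,(600,560),interpolation=cv2.INTER_CUBIC)
cv2.imwrite('pics/ca.png',a);cv2.imwrite('pics/cb.png',b)
E
```

```text
(no output)
```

View pics/ca.png

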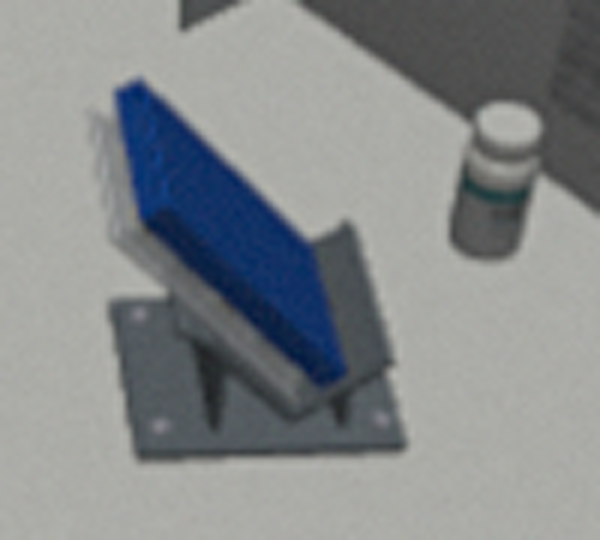

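View pics/cb.png

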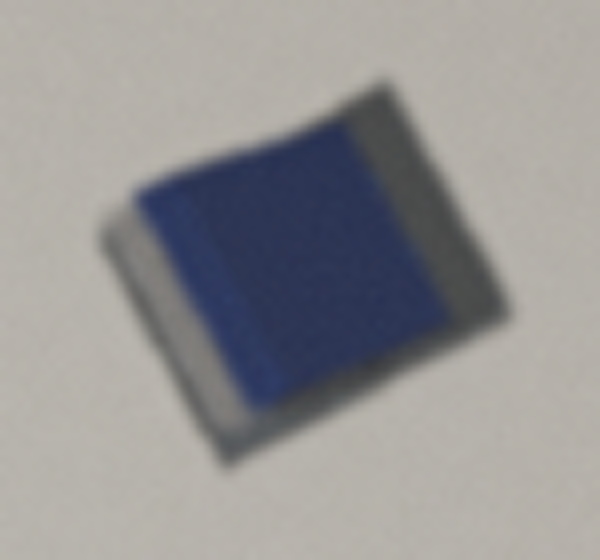

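```bash
cat > h.py <<'E'
import numpy as np,cv2
from scipy.spatial.transform import Rotation as R
from rig import ctrl,viewer
def ray(n,uv,c=None):
    c=c or viewer.calibration(n);K=c['mtx'];E=c['extrinsics']
    d=np.array([(uv[0]-K[0,2])/K[0,0],-(uv[1]-K[1,2])/K[1,1],-1.])
    return E[:3,3],E[:3,:3]@d
def atz(n,uv,z,c=None):
    o,d=ray(n,uv,c);return o+d*(z-o[2])/d[2]
def tri(rs):
    A=np.zeros((3,3));b=np.zeros(3)
    for o,d in rs:
        d=d/np.linalg.norm(d);P=np.eye(3)-np.outer(d,d);A+=P;b+=P@o
    p=np.linalg.solve(A,b)
    return p,[np.linalg.norm(np.cross(p-o,d/np.linalg.norm(d))) for o,d in rs]
E
python3 - <<'E'
from h import *
S=dict(fu=(140,80),nu=(172,207),nl=(345,372),fl=(312,245));T=dict(fu=(183,180),nu=(285,400),nl=(450,320),fl=(345,120))
Q=[]
for k in S:
    s=(340+(S[k][0]+.5)/6-.5,180+(S[k][1]+.5)/6-.5);t=(355+(T[k][0]+.5)/8-.5,140+(T[k][1]+.5)/8-.5)
    z=118.1 if k[1]=='u' else 35.4
    p,e=tri([ray('scene',s),ray('top',t)])
    print(k,atz('scene',s,z).round(1),atz('top',t,z).round(1),p.round(1),np.round(e,1));Q.append(p)
Q=np.array(Q);print(Q.mean(0))
w=Q[0]-Q[1]+Q[3]-Q[2];print(w/2,np.degrees(np.arctan2(w[1],w[0])))
l=Q[3]-Q[0]+Q[2]-Q[1];print(l/2,np.linalg.norm(l/2),np.linalg.norm(w/2))
# stand: base plate corners scene / top outline
for u in ((385,80),(512,318),(228,465),(100,225)):
    t=(355+(u[0]+.5)/8-.5,140+(u[1]+.5)/8-.5);print(t,atz('top',t,6).round(1))
E
```

```text
fu [600.6 -42.3 118.1] [602.1 -46.  118.1] [601.1 -44.1 118.8] [2. 2.]
nu [543.7 -72.3 118.1] [544.  -70.1 118.1] [544.6 -71.1 116.8] [0.9 0.9]
nl [ 576.  -131.    35.4] [ 576.  -131.    35.4] [ 576.  -131.    35.4] [0. 0.]
fl [ 633.3 -103.2   35.4] [ 633.8 -103.9   35.4] [ 633.6 -103.6   35.4] [0.4 0.4]
[588.82060841 -87.44778316  76.5818603 ]
[57.06149172 27.22503825  0.99258781] 25.506627796213674
[ 31.96080828 -59.63680866 -82.40689251] 106.62522283852532 63.23133539180397
(402.6875, 149.5625) [ 651.3 -121.5    6. ]
(418.5625, 179.3125) [ 580.4 -155.1    6. ]
(383.0625, 197.6875) [539.7 -71.1   6. ]
(367.0625, 167.6875) [610.5 -36.8   6. ]
```

```bash
cat >> h.py <<'E'
yaw=np.radians(-64.5);xs=np.array([np.cos(yaw),np.sin(yaw),0]);ys=np.array([-xs[1],xs[0],0]);Z=np.array([0,0,1.])
D=0.643*xs-0.766*Z;D/=np.linalg.norm(D);N=0.766*xs+0.643*Z;N/=np.linalg.norm(N)
C=np.array([584.9,-79.1,69])
def Rt(s): # tool y = s*N
    y=s*N;return R.from_matrix(np.c_[np.cross(y,D),y,D])
def pose():
    s=ctrl.sense();q=s['ee_rot'];return s,np.array(s['eef_pos']),R.from_quat([q[1],q[2],q[3],q[0]])
def step(pt,Rd,p=None,r=None):
    if p is None:_,p,r=pose()
    return ((pt-p)/100).round(3),((Rd*r.inv()).as_rotvec()/(np.pi/2)).round(3)
E
python3 - <<'E'
from h import *
def wr(q1,s,Rd):
    M=R.from_euler('Y',-s)*R.from_euler('Z',-q1)*Rd
    return M.as_euler('ZYZ')
s,p,r=pose()
print('check',wr(s['joints'][0],s['joints'][1]+s['joints'][2],r)-[0,0,np.pi/2])
for q1 in(-.15,0,.1):
  for sg in(1,-1):
    for sm in (1.7,1.95):
      print(q1,sg,sm,(wr(q1,sm,Rt(sg))-[0,0,np.pi/2]).round(2))
print(C-189*D, [step(C-230*D,Rt(k)) for k in(1,-1)])
E
```

```text
check [ 9.06562241e-06  1.33099536e+00 -2.23410811e-01]
-0.15 1 1.7 [-0.64  1.1   1.18]
-0.15 1 1.95 [-0.74  0.9   1.36]
-0.15 -1 1.7 [-0.64  1.1  -1.97]
-0.15 -1 1.95 [-0.74  0.9  -1.78]
0 1 1.7 [-0.68  1.19  1.3 ]
0 1 1.95 [-0.76  1.    1.49]
0 -1 1.7 [-0.68  1.19 -1.84]
0 -1 1.95 [-0.76  1.   -1.65]
0.1 1 1.7 [-0.69  1.25  1.39]
0.1 1 1.95 [-0.76  1.06  1.57]
0.1 -1 1.7 [-0.69  1.25 -1.76]
0.1 -1 1.95 [-0.76  1.06 -1.57]
[532.58663978  30.57724051 213.75916295] [(array([ 2.859, -4.149, -1.591]), array([-0.006, -0.548, -1.351])), (array([ 2.859, -4.149, -1.591]), array([-0.459,  0.004,  0.555]))]
```

Request:
{"op": "drive_tool", "data": {"rows": [[[0.6,-0.9,0,-0.09,0,0.11],[0.6,-0.9,0,-0.09,0,0.11],[0.6,-0.9,0,-0.09,0,0.11]]], "fingers": 0.3}}

```text
time_s: 0.52
eef_pos: [296.5, 377.7, 404.2]
ee_rot: [0.016, 0.147, 0.987, -0.069]
force: [0.3, 0.8, -0.1]
grip_width: 0.652
```

Request:
{"op": "drive_tool", "data": {"rows": [[[0.6,-0.9,0,-0.09,0,0.11],[0.6,-0.9,0,-0.09,0,0.11],[0.6,-0.9,0,-0.09,0,0.11]]]}}

```text
time_s: 0.9
eef_pos: [357.4, 286.6, 404.1]
ee_rot: [0.032, 0.061, 0.988, -0.137]
force: [-0.0, 0.3, -0.1]
grip_width: 0.65
```

Request:
{"op": "drive_tool", "data": {"rows": [[[0.6,-0.9,-0.3,-0.09,0,0.11],[0.6,-0.9,-0.3,-0.09,0,0.11],[0.6,-0.9,-0.3,-0.09,0,0.11]]]}}

```text
time_s: 1.27
eef_pos: [418.1, 195.9, 373.0]
ee_rot: [0.047, -0.026, 0.978, -0.203]
force: [0.2, 0.1, 0.3]
grip_width: 0.651
```

```bash
python3 - <<'E'
from h import *
s,p,r=pose();print(s['time_s'],p,s['joints'],s['force'],s['grip_width'])
print(step(C-270*D,Rt(-1),p,r))
cv2.imwrite('pics/w1.png',viewer.capture('wrist')[:,:,::-1])
M=R.from_euler('Y',-s['joints'][1]-s['joints'][2])*R.from_euler('Z',-s['joints'][0])*r
print(M.as_euler('ZYZ')-[0,0,np.pi/2])
E
```

```text
1.275 [418.10960464 195.85863463 373.02385063] [ 0.25764038  0.22627177  1.71767884 -0.4474342   1.23369673 -1.20766465] [0.20841179 0.10087061 0.28352409] 0.6508217945076362
(array([ 0.921, -1.183, -0.972]), array([-0.19 ,  0.003,  0.23 ]))
[-0.4474342   1.23369673 -1.20766465]
```

View pics/w1.png

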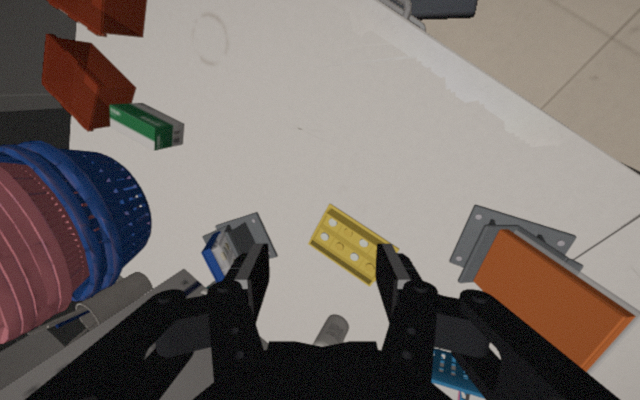

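Request:
{"op": "drive_tool", "data": {"rows": [[[0.5,-0.6,-0.4,-0.095,0,0.115],[0.5,-0.6,-0.4,-0.095,0,0.115],[0.5,-0.6,-0.4,-0.095,0,0.115]]]}}

```text
time_s: 1.7
eef_pos: [467.5, 137.8, 333.2]
ee_rot: [0.063, -0.117, 0.954, -0.27]
force: [-0.3, 0.3, 0.3]
grip_width: 0.646
```

```bash
python3 - <<'E'
from h import *
s,p,r=pose();print(s['time_s'],p,s['joints'])
print(step(C-270*D,Rt(-1),p,r))
E
```

```text
1.7 [467.45620104 137.76883126 333.15484542] [ 0.13473383  0.31592108  1.72843735 -0.63799338  1.06081574 -1.3715028 ]
(array([ 0.427, -0.602, -0.574]), array([-0.096,  0.003,  0.114]))
```

Request:
{"op": "drive_tool", "data": {"rows": [[[0.427,-0.602,-0.574,-0.096,0.003,0.114],[0.427,-0.602,-0.574,-0.096,0.003,0.114],[0.427,-0.602,-0.574,-0.096,0.003,0.114],[0.427,-0.602,-0.574,-0.096,0.003,0.114]]]}}

```text
time_s: 2.2
eef_pos: [509.8, 79.2, 277.0]
ee_rot: [0.077, -0.207, 0.917, -0.333]
force: [-0.0, -0.6, 0.2]
grip_width: 0.651
```

```bash
python3 - <<'E'
from h import *
s,p,r=pose();print(s['time_s'],p,s['joints'])
print(step(C-189*D,Rt(-1),p,r))
c=viewer.calibration('wrist');cv2.imwrite('pics/w2.png',viewer.capture('wrist')[:,:,::-1])
K=c['mtx'];E=np.linalg.inv(c['extrinsics'])
for x in(-54,54):
  for y in(-33,33):
    for z in(-12,12):
      q=E[:3]@np.r_[C+x*D+y*np.cross(N,D)+z*N,1];print(x,y,z,(K[0,2]-K[0,0]*q[0]/q[2]).round(),(K[1,2]+K[1,1]*q[1]/q[2]).round())
E
```

```text
2.2 [509.79154087  79.20608162 276.99765131] [ 0.02122922  0.43689298  1.74249797 -0.88794088  0.85478635 -1.42373854]
(array([ 0.228, -0.486, -0.632]), array([-0.001,  0.002,  0.   ]))
-54 -33 -12 340.0 175.0
-54 -33 12 303.0 175.0
-54 33 -12 339.0 267.0
-54 33 12 305.0 267.0
54 -33 -12 334.0 153.0
54 -33 12 310.0 153.0
54 33 -12 333.0 216.0
54 33 12 311.0 216.0
```

View pics/w2.png

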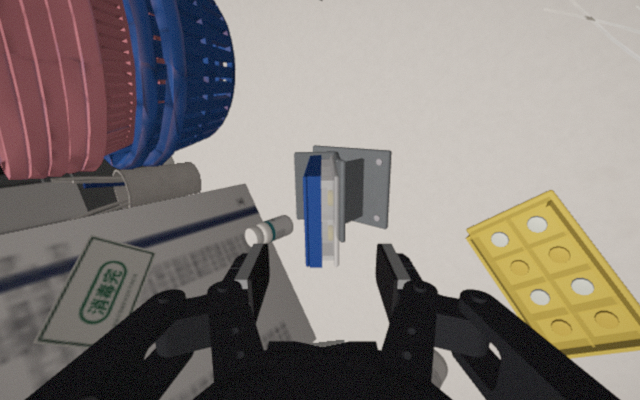

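Request:
{"op": "drive_tool", "data": {"rows": [[[0.057,-0.121,-0.158,0,0.001,0],[0.114,-0.243,-0.316,0,0.002,0],[0.171,-0.365,-0.474,0,0.002,0],[0.228,-0.486,-0.632,-0.001,0.002,0],[0.228,-0.486,-0.632,-0.001,0.002,0]]]}}

```text
time_s: 2.88
eef_pos: [532.7, 29.4, 212.3]
ee_rot: [0.074, -0.207, 0.917, -0.334]
force: [-0.1, 0.0, -0.1]
grip_width: 0.649
```

```bash
python3 - <<'E'
from h import *
s,p,r=pose();print(s['time_s'],p,s['joints'],s['force'],s['grip_width'])
print(step(C-189*D,Rt(-1),p,r))
a=viewer.capture('wrist');b=viewer.capture('scene')[150:290,300:460]
cv2.imwrite('pics/w3.png',a[:,:,::-1]);cv2.imwrite('pics/s3.png',cv2.resize(b,None,fx=4,fy=4,interpolation=2)[:,:,::-1])
E
```

```text
2.875 [532.66559234  29.44654419 212.32426445] [-0.07748383  0.56592144  1.74431231 -1.00812231  0.7206177  -1.34204846] [-0.13784126  0.0166578  -0.05805564] 0.64946240610123
(array([-0.001,  0.011,  0.014]), array([ 0.   , -0.002,  0.001]))
```

View pics/w3.png

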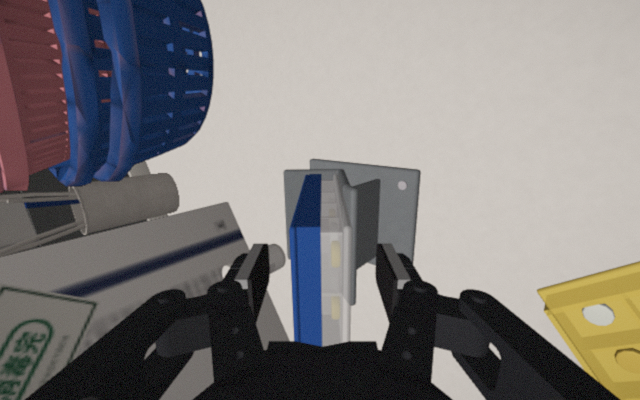

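View pics/s3.png

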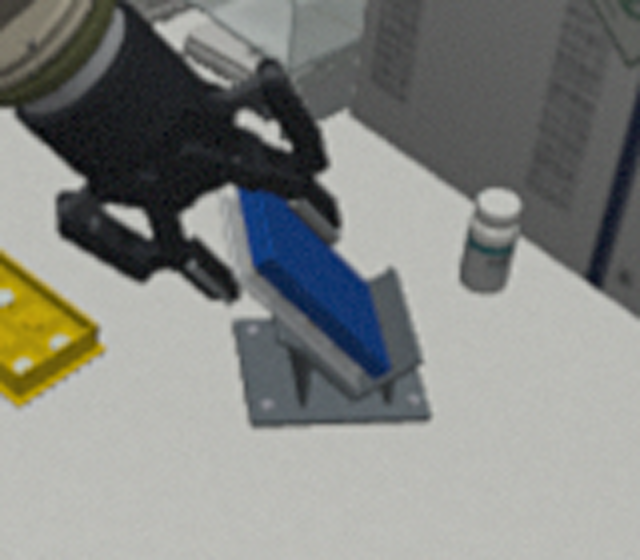

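Request:
{"op": "drive_tool", "data": {"rows": [[[0,0.011,0.014,0,0,0],[0,0.011,0.014,0,0,0],[0,0.011,0.014,0,0,0],[0,0.011,0.014,0,0,0],[0,0.011,0.014,0,0,0],[0,0.011,0.014,0,0,0],[0,0.011,0.014,0,0,0]]], "fingers": -1, "force": 40}}

```text
time_s: 3.85
eef_pos: [532.6, 32.1, 215.9]
ee_rot: [0.076, -0.208, 0.916, -0.334]
force: [-3.4, 5.8, 5.9]
grip_width: 0.273
```

```bash
python3 - <<'E'
from h import *
s,p,r=pose();print(s['time_s'],p,s['joints'],s['force'],s['wrist_torque'],s['grip_width']*85)
print((p-(C-189*D))@np.c_[D,np.cross(N,D),N])
a=viewer.capture('wrist');b=viewer.capture('scene')[150:290,300:460]
cv2.imwrite('pics/w4.png',a[:,:,::-1]);cv2.imwrite('pics/s4.png',cv2.resize(b,None,fx=4,fy=4,interpolation=2)[:,:,::-1])
E
```

```text
3.85 [532.63907879  32.0965892  215.92964257] [-0.07235516  0.55984191  1.7426061  -1.00338243  0.72464948 -1.34562401] [-3.42246944  5.80181648  5.89208281] [0.48165882 0.41750868 0.00933147] 23.236929303364988
[-2.52958478  0.70142715  0.36242635]
```

View pics/w4.png

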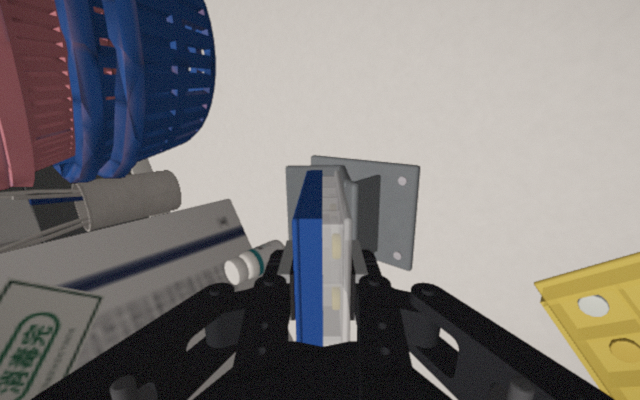

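View pics/s4.png

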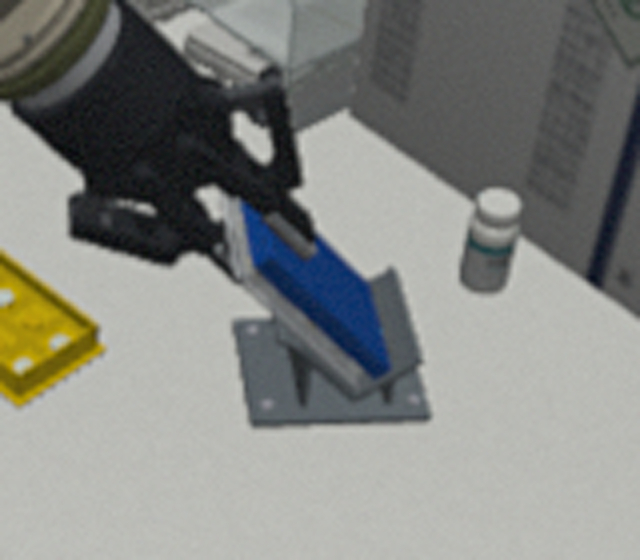

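```bash
cat >> h.py <<'E'
def proj(c,P):
    q=np.linalg.inv(c['extrinsics'])[:3]@np.r_[P,1];K=c['mtx'];return np.array([K[0,2]-K[0,0]*q[0]/q[2],K[1,2]+K[1,1]*q[1]/q[2]])
E
python3 - <<'E'
from h import *
c=viewer.calibration('wrist')
for x in(-54,54):
  for y in(-33,33):
    for z in(-12,12):
      P=C+x*D+y*np.cross(N,D)+z*N;print(x,y,z,proj(c,P).round(1),(proj(c,P+np.cross(N,D))-proj(c,P)).round(2))
a=cv2.imread('pics/w4.png')[150:370,260:390];cv2.imwrite('pics/c4.png',cv2.resize(a,None,fx=2.7,fy=2.7,interpolation=2)) 
E
```

```text
-54 -33 -12 [355.2 217.4] [-0.08  2.44]
-54 -33 12 [292.8 217.4] [0.07 2.44]
-54 33 -12 [350.5 356.1] [-0.06  1.8 ]
-54 33 12 [297. 356.] [0.05 1.8 ]
54 -33 -12 [339.5 167.5] [-0.02  1.35]
54 -33 12 [306.9 167.5] [0.02 1.35]
54 33 -12 [338.1 249.3] [-0.02  1.14]
54 33 12 [308.1 249.3] [0.02 1.14]
```

View pics/c4.png

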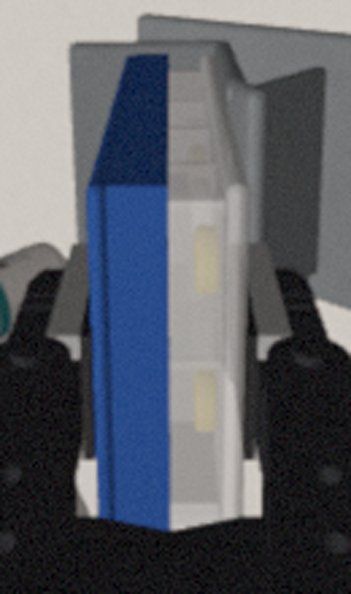

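```bash
python3 - <<'E'
from h import *
c=viewer.calibration('wrist');Y=np.cross(N,D)
for P in((54,-36,28),(54,-36,-12),(54,-33,12),(-54,-33,12)):
    print(P,proj(c,C+P[0]*D+P[1]*Y+P[2]*N).round(1))
a=cv2.imread('pics/w4.png')[150:250,270:430];cv2.imwrite('pics/c4b.png',cv2.resize(a,None,fx=5,fy=5,interpolation=2)) 
E
```

```text
(54, -36, 28) [285.  163.5]
(54, -36, -12) [339.6 163.5]
(54, -33, 12) [306.9 167.5]
(-54, -33, 12) [292.8 217.4]
```

View pics/c4b.png

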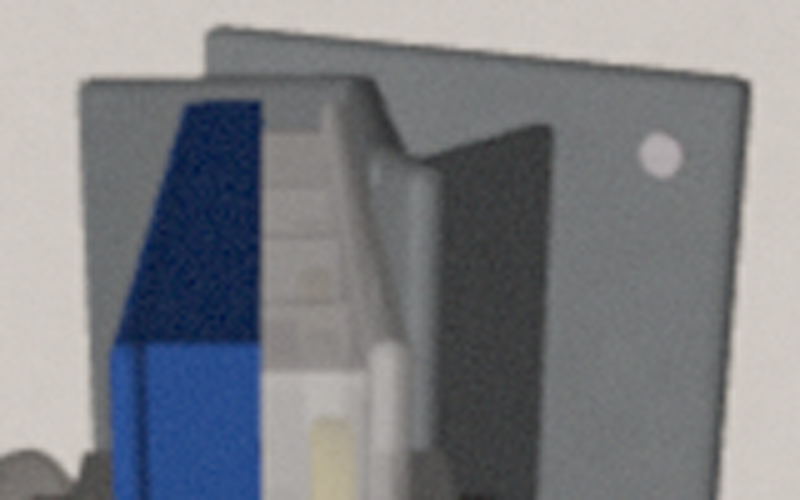

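```bash
python3 - <<'E'
from h import *
for uv in((388,178),(466,224),(530,165)): print(uv,atz('scene',uv,0).round())
s,p,r=pose();c=viewer.calibration('wrist');print(c['extrinsics'][:3,3]-p, r.as_matrix()[:,0])
E
```

```text
(388, 178) [824. -44.   0.]
(466, 224) [ 727. -255.    0.]
(530, 165) [1030. -377.    0.]
[-56.60187254 -49.10164234 -23.38174918] [-9.02152488e-01 -4.31417180e-01 -3.25047358e-04]
```

Request:
{"op": "drive_tool", "data": {"rows": [[[0,0,0.1,0,0,0],[0,0,0.2,0,0,0],[0,0,0.35,0,0,0],[0,0,0.5,0,0,0]]]}}

```text
time_s: 4.45
eef_pos: [532.6, 32.0, 267.0]
ee_rot: [0.076, -0.208, 0.916, -0.334]
force: [-0.2, 0.9, -0.9]
grip_width: 0.273
```

```bash
python3 - <<'E'
from h import *
s,p,r=pose();print(s['time_s'],p,s['joints'],s['force'],s['grip_width']*85)
a=viewer.capture('wrist')
cv2.imwrite('pics/w5.png',a[:,:,::-1])
E
```

```text
4.45 [532.63971311  32.02488907 267.00446479] [-0.07250859  0.4758874   1.71176563 -0.90454787  0.79079034 -1.4815215 ] [-0.16910668  0.94944007 -0.94752984] 23.188723851824562
```

View pics/w5.png

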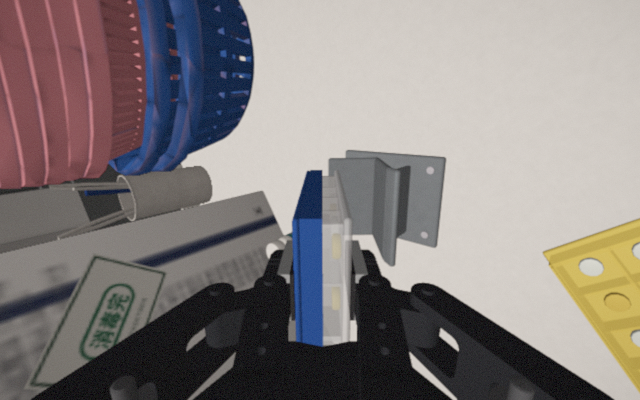

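Request:
{"op": "drive_tool", "data": {"rows": [[[0,0,0.25,0,0,0],[0,0,0.5,0,0,0],[0,0,0.5,0,0,0]]]}}

```text
time_s: 4.88
eef_pos: [533.2, 32.0, 320.5]
ee_rot: [0.079, -0.207, 0.916, -0.335]
force: [0.8, 0.4, -1.3]
grip_width: 0.273
```

Request:
{"op": "drive_tool", "data": {"rows": [[[0,0,0,0.028,-0.058,-0.077],[0,0,0,0.055,-0.116,-0.153],[0,0,0,0.083,-0.174,-0.23],[0,0,0,0.111,-0.232,-0.306],[0,0,0,0.138,-0.29,-0.383],[0,0,0,0.166,-0.348,-0.46],[0,0,0,0.194,-0.406,-0.536],[0,0,0,0.221,-0.464,-0.613],[0,0,0,0.249,-0.522,-0.689],[0,0,0,0.277,-0.58,-0.766]]]}}

```text
time_s: 6.12
eef_pos: [533.0, 31.9, 319.0]
ee_rot: [0.29, 0.505, 0.792, -0.185]
force: [0.2, -0.5, -1.0]
grip_width: 0.273
```

```bash
python3 - <<'E'
from h import *
s,p,r=pose();print(s['time_s'],p,s['joints'],s['force'],s['grip_width']*85)
print(step(C-191.5*D+np.array([0,0,100]),Rt(1),p,r))
E
```

```text
6.125 [532.9793159   31.94944422 318.96799085] [-0.07171637  0.40396612  1.66256152 -0.82443437  0.87737028 -0.02427254] [ 0.21716382 -0.49254528 -1.00718225] 23.173671393371624
(array([-0.011,  0.001, -0.033]), array([ 0.276, -0.581, -0.759]))
```

Request:
{"op": "drive_tool", "data": {"rows": [[[0,0,0,0.028,-0.058,-0.076],[0,0,0,0.055,-0.116,-0.152],[0,0,0,0.083,-0.174,-0.228],[0,0,0,0.111,-0.232,-0.304],[0,0,0,0.138,-0.29,-0.38],[0,0,0,0.166,-0.348,-0.456],[0,0,0,0.194,-0.406,-0.532],[0,0,0,0.221,-0.464,-0.607],[0,0,0,0.249,-0.522,-0.683],[0,0,0,0.276,-0.581,-0.759]]]}}

```text
time_s: 7.38
eef_pos: [532.8, 31.9, 317.5]
ee_rot: [0.333, 0.917, 0.205, 0.075]
force: [0.5, 1.5, -1.2]
grip_width: 0.28
```

```bash
python3 - <<'E'
from h import *
s,p,r=pose();print(s['time_s'],p,s['joints'],s['force'],s['grip_width']*85)
print(step(C-191.5*D+.36*N+50*Z,Rt(1),p,r))
a=viewer.capture('wrist')
cv2.imwrite('pics/w6.png',a[:,:,::-1])
a=viewer.capture('scene')[100:280,300:480]
cv2.imwrite('pics/s6.png',cv2.resize(a[:,:,::-1],None,fx=3,fy=3,interpolation=2))
E
```

```text
7.375 [532.76541462  31.90951618 317.48799488] [-0.07276705  0.40460672  1.66518409 -0.81907712  0.87031463  1.54037519] [ 0.46115921  1.47547853 -1.15157929] 23.831617781835828
(array([-0.008, -0.001, -0.516]), array([-0.001,  0.   ,  0.003]))
```

View pics/w6.png

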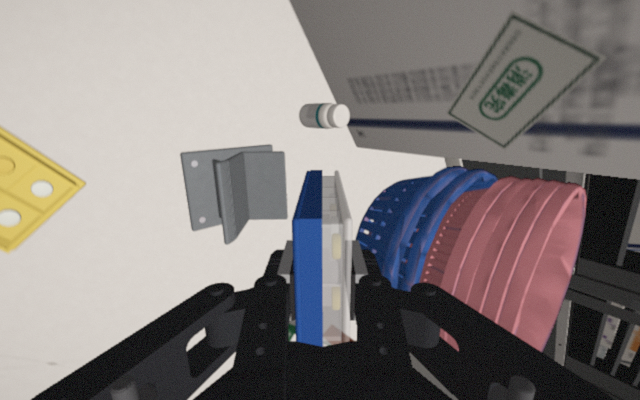

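View pics/s6.png

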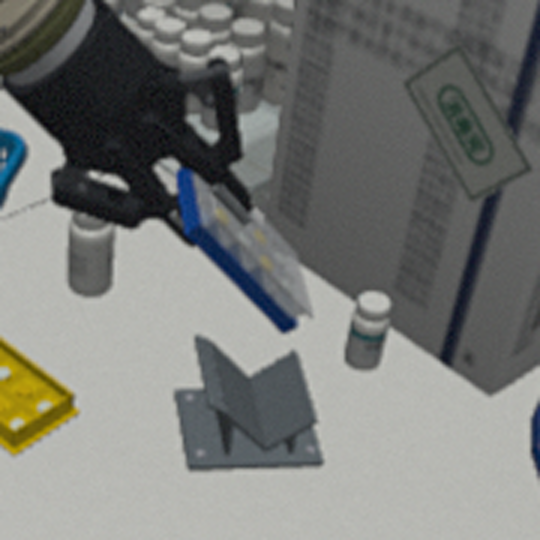

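Request:
{"op": "drive_tool", "data": {"rows": [[[-0.008,0,-0.25,0,0,0.003],[-0.008,0,-0.5,0,0,0.003],[-0.008,0,-0.7,0,0,0.003],[-0.008,0,-0.85,0,0,0.003],[-0.008,0,-0.85,0,0,0.003]]]}}

```text
time_s: 8.1
eef_pos: [531.6, 31.9, 231.1]
ee_rot: [0.333, 0.916, 0.211, 0.073]
force: [-0.5, 0.3, -1.1]
grip_width: 0.272
```

```bash
python3 - <<'E'
from h import *
s,p,r=pose();print(s['time_s'],p,s['joints'],s['force'],s['grip_width']*85)
print(step(C-191.5*D+.36*N,Rt(1),p,r),p-(C-191.5*D+.36*N))
a=viewer.capture('wrist')
cv2.imwrite('pics/w7.png',cv2.resize(a[120:370,220:430,::-1],None,fx=2.4,fy=2.4,interpolation=2))
E
```

```text
8.1 [531.57611277  31.89035679 231.12952739] [-0.07323843  0.53192233  1.73753399 -0.96649227  0.74310418  1.74184048] [-0.45176628  0.25363047 -1.07144565] 23.12668309254373
(array([ 0.004, -0.001, -0.152]), array([-0.   , -0.004, -0.004])) [-0.43725692  0.11123054 15.22410442]
```

View pics/w7.png

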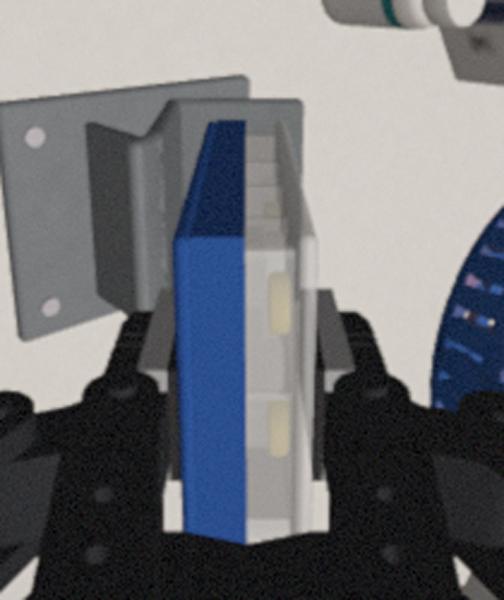

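```bash
python3 - <<'E'
from h import *
c=viewer.calibration('wrist');Y=np.cross(N,D)
f=lambda x,y,z:C+x*D+y*Y+z*N
for P in((54,36,28),(54,36,-12)):
    print(P,proj(c,f(*P)).round(1),(proj(c,f(*P)+Y)-proj(c,f(*P))).round(2))
s,p,r=pose()
# case held: centre 191.5 along tool z
cz=p+r.as_matrix()[:,2]*191.5
for x,y,z in((54,33,12),(-54,33,12)):
    print(proj(c,cz+x*D+y*Y+z*N).round(1),proj(c,cz+x*D+y*Y-z*N).round(1))
a=viewer.capture('wrist')
cv2.imwrite('pics/w7b.png',cv2.resize(a[145:245,230:390,::-1],None,fx=5,fy=5,interpolation=2))
E
```

```text
(54, 36, 28) [345.3 163.7] [ 0.04 -1.28]
(54, 36, -12) [293.7 163.3] [-0.03 -1.28]
[338.6 170.5] [306.1 170.3]
[353.  222.7] [291.  222.3]
```

View pics/w7b.png

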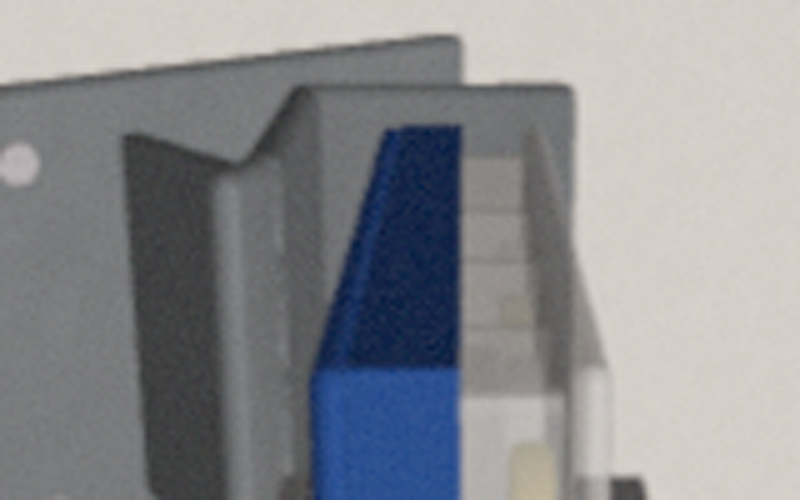

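```bash
python3 - <<'E'
from h import *
c=viewer.calibration('wrist');Y=np.cross(N,D);s,p,r=pose()
f=lambda x,y,z:C+x*D+y*Y+z*N
T=np.eye(4);T[:3,:3]=r.as_matrix();T[:3,3]=p
Tc=np.linalg.inv(T)@c['extrinsics']
q=np.array([-.208,.916,-.334,.076])
def cam(p,r):
    T=np.eye(4);T[:3,:3]=r.as_matrix();T[:3,3]=p;return dict(mtx=c['mtx'],extrinsics=T@Tc)
c4=cam(np.array([532.64,32.10,215.93]),R.from_quat(q))
for n,cc,sg in(('w4',c4,-1),('w7',c,1)):
    for P in((54,sg*36,-12),(4,sg*36,-12),(54,sg*36,28)):
        P=f(*P);print(n,proj(cc,P).round(1),(proj(cc,P+Y)-proj(cc,P))[1].round(2))
print(R.from_quat(q).as_matrix().T@np.c_[Y,N,D], r.as_matrix().T@np.c_[Y,N,D])
E
```

```text
w4 [339.2 165. ] 1.35
w4 [343.9 179.9] 1.71
w4 [284.7 164.9] 1.35
w7 [292.9 163.8] -1.28
w7 [285.1 177.1] -1.6
w7 [344.4 164. ] -1.28
[[-0.99999864  0.00105694  0.00126337]
 [-0.00105563 -0.9999989   0.00103747]
 [ 0.00126447  0.00103613  0.99999866]] [[ 0.99998421 -0.00546711 -0.00130046]
 [ 0.00546902  0.99998397  0.00146679]
 [ 0.00129242 -0.00147388  0.99999808]]
```

```bash
python3 - <<'E'
from h import *
c=viewer.calibration('wrist')
a=cv2.cvtColor(viewer.capture('wrist'),cv2.COLOR_RGB2GRAY).astype(float);a=cv2.GaussianBlur(a,(0,0),1)
def cross(line,th):  # first subpixel crossing bright->dark
    for i in range(len(line)-1):
        if line[i]>=th>line[i+1]: return i+(line[i]-th)/(line[i]-line[i+1])
th=165
print(a[150:160,250].round(), a[200,210:235].round())
top=[];left=[]
for u in range(226,318,2):
    y=cross(a[140:175,u],th)
    if y is not None: top.append((u,140+y))
for v in range(166,258,2):
    x=cross(a[v,205:245],th)
    if x is not None: left.append((205+x,v))
for nm,pts in(('top',top),('left',left)):
    W=np.array([atz('wrist',q,4,c)[:2] for q in pts],np.float32)
    vx,vy,x0,y0=cv2.fitLine(W,cv2.DIST_HUBER,0,.01,.01).ravel()
    res=(W-[x0,y0])@[-vy,vx]
    print(nm,len(W),np.degrees(np.arctan2(vy,vx)),np.abs(res).max(),W[0],W[-1])
E
```

```text
[207. 207. 207. 207. 206. 206. 206. 205. 196. 169.] [207. 207. 207. 206. 206. 206. 205. 196. 170. 132. 108. 107. 114. 119.
 122. 123. 123. 123. 123. 124. 124. 124. 125. 124. 124.]
top 46 -63.683197 0.12358284 [611.9207  -42.71428] [ 648.5852   -116.707436]
left 46 26.286322 0.1073938 [606.4073  -35.91728] [543.7454  -66.69384]
```

```bash
cat >> h.py <<'E'
Y=np.cross(N,D)
Rn=R.from_rotvec(np.radians(.6)*N)*R.from_rotvec(np.radians(.8)*Z)*Rt(1)
Ds=R.from_rotvec(np.radians(.8)*Z).apply(D);Ns=R.from_rotvec(np.radians(.8)*Z).apply(N);Ysn=np.cross(Ns,Ds)
Dt=Rn.as_matrix()[:,2]
PT=C+1.3*Y+.36*N-191.5*Dt
E
python3 - <<'E'
from h import *
print(step(PT+10*Z,Rn))
E
```

```text
(array([-0.023, -0.012, -0.072]), array([ 0.002, -0.006,  0.01 ]))
```

Request:
{"op": "drive_tool", "data": {"rows": [[[-0.023,-0.012,-0.036,0.002,-0.006,0.01],[-0.023,-0.012,-0.072,0.002,-0.006,0.01],[-0.023,-0.012,-0.072,0.002,-0.006,0.01]]]}}

```text
time_s: 8.62
eef_pos: [529.7, 30.7, 225.7]
ee_rot: [0.332, 0.915, 0.215, 0.082]
force: [-0.3, 0.5, -0.2]
grip_width: 0.276
```

```bash
python3 - <<'E'
from h import *
c=viewer.calibration('wrist');s,p,r=pose();print(s['time_s'],s['force'],s['grip_width']*85)
print(step(PT,Rn,p,r))
f=lambda x,y,z:C+Y+x*Ds+y*Ysn+z*Ns
for P in((54,36,28),(54,36,-12)): print(proj(c,f(*P)).round(1))
a=viewer.capture('wrist')
cv2.imwrite('pics/w8.png',cv2.resize(a[145:245,230:390,::-1],None,fx=5,fy=5,interpolation=2))
a=viewer.capture('scene')[150:290,320:460]
cv2.imwrite('pics/s8.png',cv2.resize(a[:,:,::-1],None,fx=4,fy=4,interpolation=2))
E
```

```text
8.625 [-0.25925848  0.5459152  -0.22856702] 23.421525473002603
(array([ 0.001,  0.   , -0.098]), array([-0., -0.,  0.]))
[350.  165.4]
[297.4 165.4]
```

View pics/w8.png

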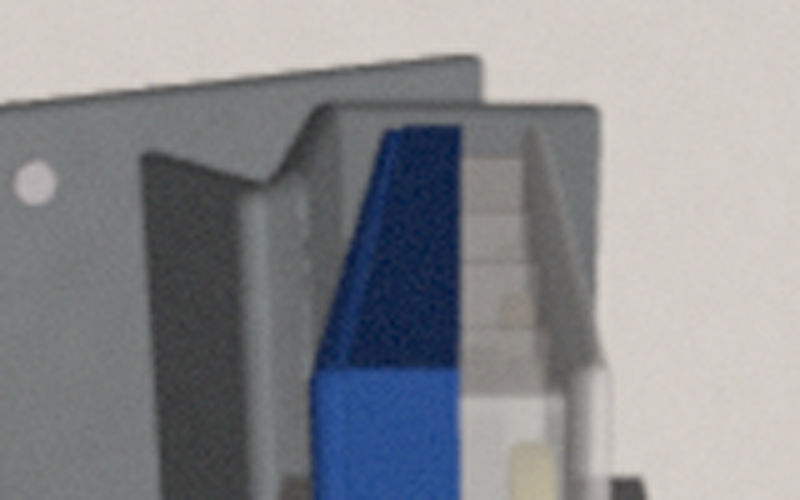

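View pics/s8.png

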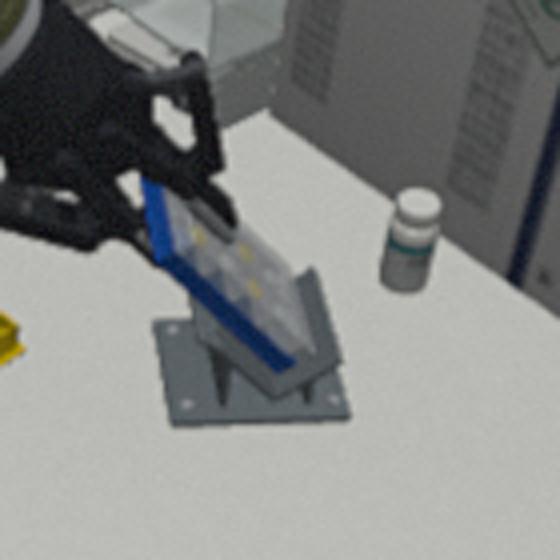

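Request:
{"op": "drive_tool", "data": {"rows": [[[0.001,0,-0.03,0,0,0],[0.001,0,-0.05,0,0,0],[0.001,0,-0.07,0,0,0],[0.001,0,-0.08,0,0,0],[0.001,0,-0.08,0,0,0]]]}}

```text
time_s: 9.35
eef_pos: [529.9, 30.7, 217.9]
ee_rot: [0.332, 0.915, 0.215, 0.083]
force: [-0.7, -0.2, -0.7]
grip_width: 0.273
```

```bash
python3 - <<'E'
from h import *
s,p,r=pose();F=s['force'];print(s['time_s'],F,'D,Y,N',F@Ds,F@Ysn,F@Ns,s['wrist_torque'],s['grip_width']*85)
print(step(PT,Rn,p,r),(p-PT)@np.c_[Ds,Ysn,Ns])
a=viewer.capture('wrist')
cv2.imwrite('pics/w9.png',cv2.resize(a[145:245,230:390,::-1],None,fx=5,fy=5,interpolation=2))
E
```

```text
9.35 [-0.66063751 -0.22497329 -0.68324638] D,Y,N 0.4647906896271453 -0.6919317465070474 -0.5089995957215042 [0.37918659 0.26457947 0.00854674] 23.231041862671837
(array([-0.001,  0.   , -0.02 ]), array([0., 0., 0.])) [-1.49194779  0.08247436  1.33111928]
```

View pics/w9.png

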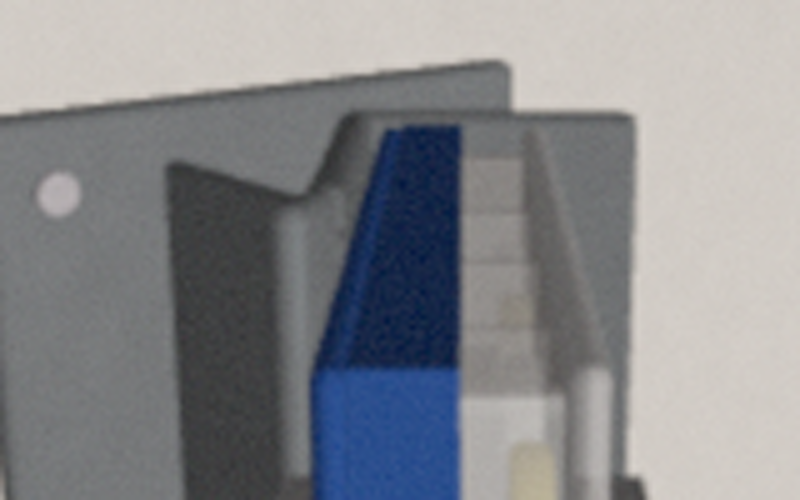

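Request:
{"op": "drive_tool", "data": {"rows": [[[-0.008,-0.004,0,0,0,0],[-0.008,-0.004,-0.01,0,0,0],[-0.008,-0.004,-0.02,0,0,0],[-0.008,-0.004,-0.02,0,0,0]]]}}

```text
time_s: 9.9
eef_pos: [529.2, 30.3, 216.0]
ee_rot: [0.332, 0.915, 0.215, 0.083]
force: [-0.9, 0.5, 0.5]
grip_width: 0.275
```

```bash
python3 - <<'E'
from h import *
s,p,r=pose();F=s['force'];print(s['time_s'],F,'D,Y,N',F@Ds,F@Ysn,F@Ns,s['wrist_torque'],s['grip_width']*85)
print(step(PT,Rn,p,r),(p-PT)@np.c_[Ds,Ysn,Ns], 'Ds',Ds,'Ns',Ns)
a=viewer.capture('wrist')
cv2.imwrite('pics/w10.png',cv2.resize(a[145:245,230:390,::-1],None,fx=5,fy=5,interpolation=2))
E
```

```text
9.9 [-0.93129443  0.48394738  0.53248344] D,Y,N -0.9520726526883216 -0.6204696769092649 -0.3059869976153615 [ 0.30798805  0.17935746 -0.06905255] 23.34316203083228
(array([ 0.007,  0.004, -0.001]), array([0., 0., 0.])) [-0.06971789 -0.76254769  0.11977769] Ds [ 0.28486558 -0.5763817  -0.7659215 ] Ns [ 0.33935775 -0.68663823  0.6429341 ]
```

View pics/w10.png

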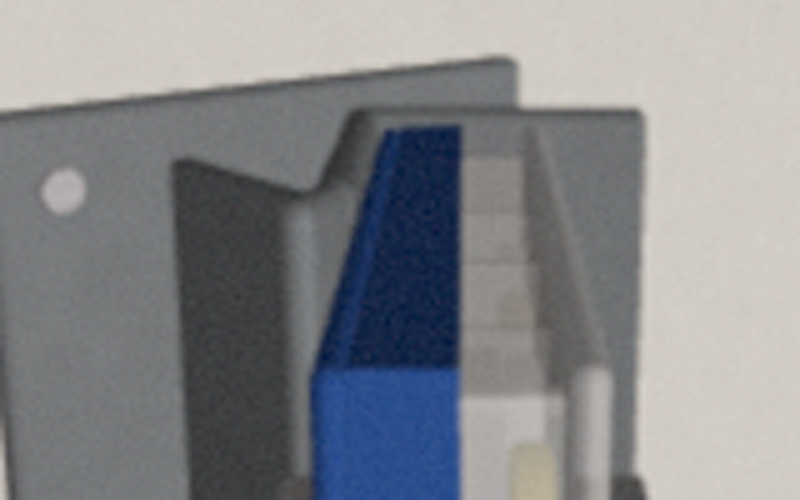

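Request:
{"op": "drive_tool", "data": {"rows": [[[0.003,-0.004,-0.01,0,0,0],[0.003,-0.006,-0.015,0,0,0],[0.003,-0.006,-0.015,0,0,0]]]}}

```text
time_s: 10.32
eef_pos: [529.2, 30.5, 215.8]
ee_rot: [0.333, 0.914, 0.215, 0.083]
force: [-11.9, 10.5, 15.8]
grip_width: 0.272
```

```bash
python3 - <<'E'
from h import *
s,p,r=pose();F=s['force'];print(s['time_s'],F,'D,Y,N',F@Ds,F@Ysn,F@Ns,s['wrist_torque'],s['grip_width']*85)
print(step(PT,Rn,p,r),(p-PT)@np.c_[Ds,Ysn,Ns])
E
```

```text
10.325 [-11.86929966  10.47195142  15.7579804 ] D,Y,N -21.486371997506158 -6.000846100281058 -1.0870380126357135 [ 0.06001573  0.98712208 -0.66961746] 23.110187878254518
(array([0.007, 0.002, 0.001]), array([0.001, 0.001, 0.   ])) [ 0.01645158 -0.68870897 -0.16430061]
```

Request:
{"op": "drive_tool", "data": {"rows": [[[-0.001,0.003,0.004,0,0,0],[-0.001,0.003,0.004,0,0,0]]]}}

```text
time_s: 10.58
eef_pos: [529.1, 30.8, 216.1]
ee_rot: [0.333, 0.914, 0.215, 0.083]
force: [-0.5, 0.1, -1.2]
grip_width: 0.273
```

```bash
python3 - <<'E'
from h import *
s,p,r=pose();F=s['force'];print(s['time_s'],F,'D,Y,N',F@Ds,F@Ysn,F@Ns,s['wrist_torque'],s['grip_width']*85)
print((p-PT)@np.c_[Ds,Ysn,Ns])
a=viewer.capture('wrist')
cv2.imwrite('pics/w11.png',cv2.resize(a[120:370,220:430,::-1],None,fx=2.4,fy=2.4,interpolation=2))
a=viewer.capture('scene')[150:290,320:460]
cv2.imwrite('pics/s11.png',cv2.resize(a[:,:,::-1],None,fx=4,fy=4,interpolation=2))
E
```

```text
10.575 [-0.45760356  0.06918716 -1.15270988] D,Y,N 0.7126515628304663 -0.37958054829294624 -0.9439143578897342 [ 0.43909238  0.22140522 -0.00910201] 23.21805185942308
[-0.45231813 -0.6181845  -0.17080103]
```

View pics/w11.png

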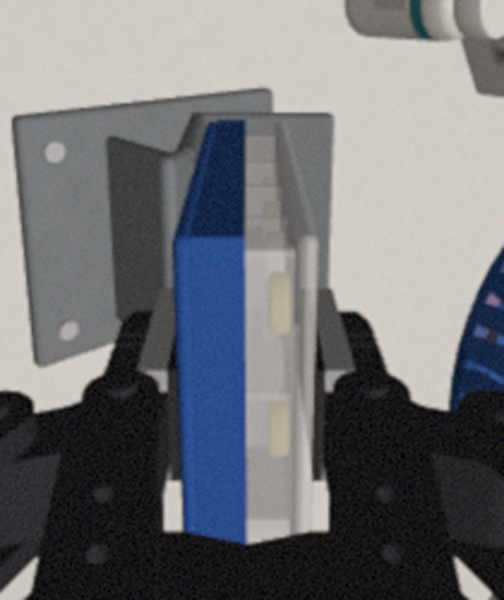

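View pics/s11.png

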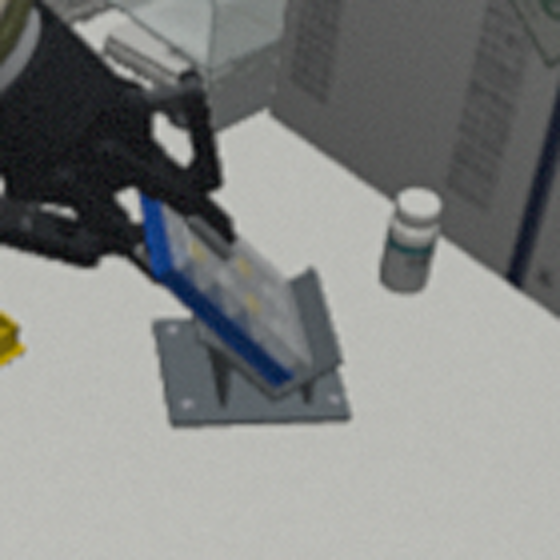

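Request:
{"op": "drive_tool", "data": {"rows": [[[-0.001,0.002,-0.006,0,0,0],[-0.001,0.002,-0.006,0,0,0]]]}}

```text
time_s: 10.92
eef_pos: [529.1, 30.8, 215.6]
ee_rot: [0.333, 0.914, 0.215, 0.083]
force: [-1.6, 1.3, 3.4]
grip_width: 0.278
```

```bash
python3 - <<'E'
from h import *
s,p,r=pose();F=s['force'];print(s['time_s'],F,'D,Y,N',F@Ds,F@Ysn,F@Ns,s['wrist_torque'],s['grip_width']*85)
print((p-PT)@np.c_[Ds,Ysn,Ns])
E
```

```text
10.925 [-1.59825707  1.31377569  3.3929465 ] D,Y,N -3.811255347510776 -0.8507196143127636 0.7369714775501582 [ 0.06524584  0.24160116 -0.14920984] 23.65700343340398
[-0.05945912 -0.62774277 -0.54153086]
```

Lightly seated on both ledge (about 4 N) and rest (about 1.5 N). Releasing.

Request:
{"op": "drive_tool", "data": {"rows": [[[0,0,0,0,0,0],[0,0,0,0,0,0],[0,0,0,0,0,0],[0,0,0,0,0,0],[0,0,0,0,0,0],[0,0,0,0,0,0]]], "fingers": 0.3}}

```text
time_s: 11.68
eef_pos: [529.1, 30.9, 215.6]
ee_rot: [0.333, 0.914, 0.215, 0.083]
force: [-0.1, -0.2, 0.1]
grip_width: 0.65
```

```bash
python3 - <<'E'
from h import *
s,p,r=pose();F=s['force'];print(s['time_s'],F,s['grip_width']*85)
a=viewer.capture('wrist')
cv2.imwrite('pics/w12.png',cv2.resize(a[120:370,220:430,::-1],None,fx=2.4,fy=2.4,interpolation=2))
a=viewer.capture('scene')[150:290,320:460]
cv2.imwrite('pics/s12.png',cv2.resize(a[:,:,::-1],None,fx=4,fy=4,interpolation=2))
E
```

```text
11.675 [-0.08758997 -0.16187877  0.13992632] 55.22721918447826
```

View pics/w12.png

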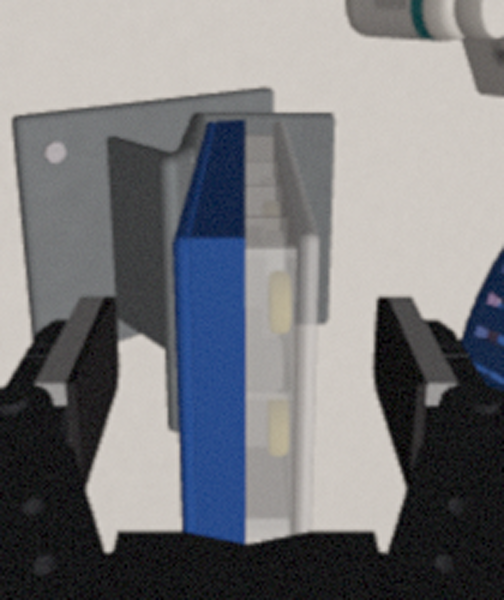

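View pics/s12.png

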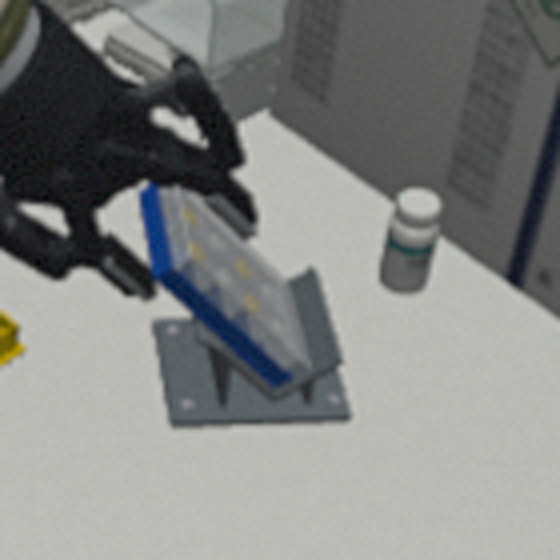

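Request:
{"op": "drive_tool", "data": {"rows": [[[-0.044,0.086,0.115,0,0,0],[-0.088,0.172,0.23,0,0,0],[-0.177,0.343,0.46,0,0,0],[-0.265,0.515,0.69,0,0,0],[-0.265,0.515,0.69,0,0,0]]]}}

```text
time_s: 12.4
eef_pos: [502.2, 83.6, 286.7]
ee_rot: [0.333, 0.914, 0.216, 0.085]
force: [-0.5, -0.5, -0.5]
grip_width: 0.651
```

Request:
{"op": "drive_tool", "data": {"rows": [[[-0.3,0.6,0.6,0,0,0],[-0.6,0.9,0.9,0,0,0],[-0.6,0.9,0.9,0,0,0],[-0.6,0.9,0.9,0,0,0]]]}}

```text
time_s: 12.9
eef_pos: [441.9, 174.1, 377.0]
ee_rot: [0.333, 0.914, 0.216, 0.086]
force: [-0.4, -0.2, 0.1]
grip_width: 0.653
```

```bash
python3 - <<'E'
from h import *
s,p,r=pose();F=s['force'];print(s['time_s'],p,F)
a=viewer.capture('scene');b=viewer.capture('top')
A=cv2.resize(a[150:290,180:460,::-1],None,fx=2.8,fy=2.8,interpolation=2);cv2.imwrite('pics/s13.png',A)
cv2.imwrite('pics/t13.png',cv2.resize(b[140:210,355:430,::-1],(600,560),interpolation=2))
cv2.imwrite('pics/s13b.png',cv2.resize(a[180:270,340:440,::-1],(600,540),interpolation=2))
E
```

```text
12.9 [441.93131208 174.05087881 377.03634238] [-0.44868731 -0.15342655  0.10260591]
```

View pics/s13.png

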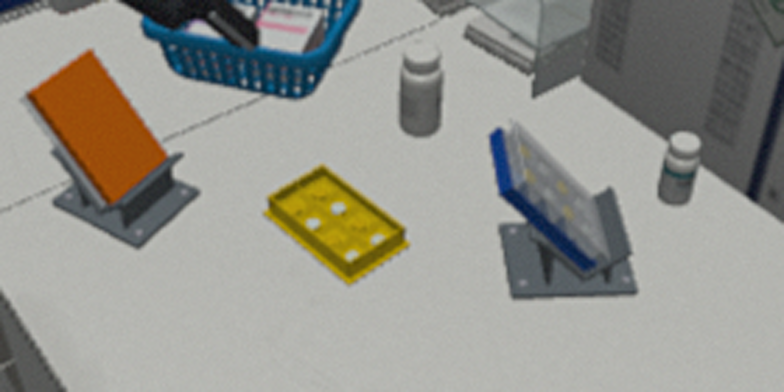

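View pics/t13.png

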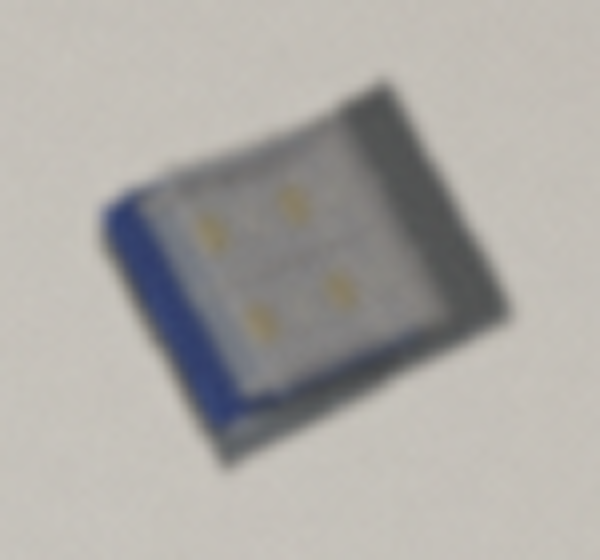

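View pics/s13b.png

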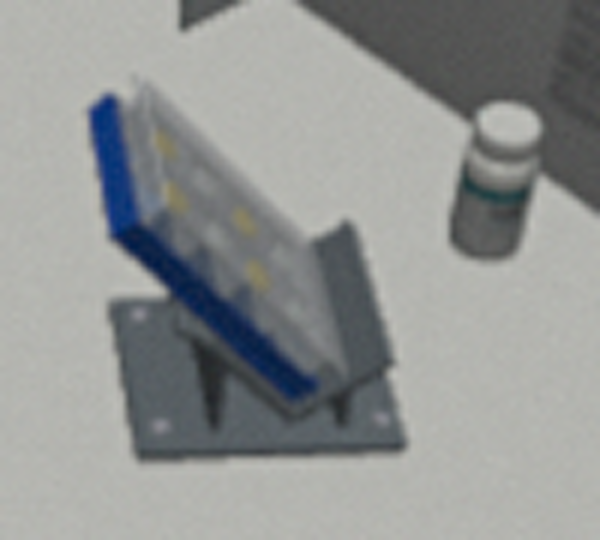

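```bash
python3 -c "
from rig import ctrl
print(ctrl.finish_job())"
```

```text
the job is handed in; nothing more can be done
None
```

The blue-lidded case is turned over on its own stand: the blue lid lies against the rest and the clear base faces up. I handed the job in at about 13 s of the 45 s allowed.

**What I did:** I pinched lid and base together by the free upper end at 40 N and lifted them 100 mm clear. I turned them half round about the tool axis and set them back on the ledge and rest. Before lowering I corrected the tool's angle by about 1°, because the stand sits about 0.8° off my first estimate. I also shifted the case sideways by 1–2 mm to centre it on the stand. Then I opened the gripper and backed away.

**Last checks:**
- **Position:** after the retreat, the scene and top pictures show the shut case in the same outline as at the start. It looks square on the ledge, with lid and base joined.
- **Other things:** the orange-lidded case, the yellow tray and the bottles look undisturbed.
- **Forces:** while seating, the case pressed on the ledge with 21 N for a moment. I eased that to about 4 N before letting go, and the force read about zero after release.

**What disagreed:** my first estimate from the two fixed cameras gave the 0.8° angle error and put the stand's centre about 1 mm off sideways. The wrist pictures corrected both. The grip opening also flickered between 23.1 and 23.8 mm while holding, and I saw no slip in the pictures.

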